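# Grip test of a welder socket contact

## Robot

A 6-joint arm with a two-finger parallel gripper is mounted at the origin on the work surface. World frame = base frame: x ahead of the robot, y to its left, z up, the work surface at z = 0. Lengths are in m, angles in degrees, forces in N, time in s.
With the tool pointing down it reaches from about 0.25 to 0.85 m from the base axis. Payload 12.5 kg.
Tool frame: the origin (TCP) lies where the fingers leave the gripper's body, on its centre line; the fingertips stand tip_extent ahead of it and the grasp point (between the pads) lies 65 mm ahead of it (tip_extent is the distance from the TCP to the fingertips, in m); z points along the fingers, y is the line along which they close (so a half turn about z gives the same grasp; the last joint's range is limited). The gripper opens to 93 mm and grips with 3 to 60 N. Pads are 15 mm wide; open, the fingers measure 128 mm over their backs; the gripper's body (75 mm by 188 mm) begins 65 mm behind the grasp point.
Start: joints at [-78.129, 20.094, 94.641, -0, 65.266, -4.847], TCP at [0.158, -0.527, 0.303] pointing down, gripper open.
Joint ranges: [-157.81, 157.81], [-45, 120.19], [0.68, 151.7], [-89.99, 269.99], [4.06, 180], [-164.3, 164.3]. Speed limits (degrees/s): [127.2, 127.2, 159.86, 180, 180, 180].

## Interface

Orientations are given as [roll, pitch, yaw] about the fixed x, y, z axes, in that order (R = Rz(yaw) Ry(pitch) Rx(roll)).
In Python, from cell import read_state, get_image, hand_in, tip_extent gives the robot as it stands.
- The arm moves only by the shell command python3 -m jog 'ROWS' [OPENING]. ROWS is a JSON object of lists of equal length, an entry for each row: "dp": the shift along the tool's x, y, z in mm, a list of three; "twist": the turn about the tool's z in degrees. In form: {"dp": [[x, y, z], ...], "twist": [twist, ...]}. A call has 1 to 10 rows; each row shifts and turns the commanded pose from where the row before left it, along the tool's axes as they then stand; what a row does not reach is not made up. A row lasts 1/12 s, in which the tool goes at most 41.7 mm and 7.16 degrees, less where a joint would pass 70% of its speed; a pose out of reach is approached as far as the arm can. A call with a gripper value outside its range is refused whole. OPENING is the closure, from 0 (fully open) to 1 (shut), set as the call begins (- or left out, the last holds). The fingers move at their own pace and stop on an object; the grip force is fixed at half the most. Time passes only in rows, so rows that do not move let the fingers close. It gives the time, the measured TCP pose, the force, the opening and the grip force at its end, in the units of the state.
- read_state(): the state, without advancing time (a new reading comes with each control period).
- get_image(name): name is "scene" or "top" or "wrist"; returns a dict with "color" (400x640x3 uint8, blue, green, red), "depth" (400x640 float32, m along the optical axis (not along the pixel's ray), 0 where there is no reading), "camera_matrix" (3x3 intrinsics, pixels), "R" (3x3) and "t" (3): a world point X has camera coordinates R X + t; the wrist camera has in their place "T_tool_cam" (4x4, takes a point from camera to tool coordinates, whose origin is the TCP and whose axes are the flange's). Camera axes: x right, y down, z forward; pixel columns grow to the right and rows downward; lengths in m; the calibration is good to about 2 mm. The wrist camera is an equidistant fisheye: a pixel r from the principal point sees the ray r / f radians off the axis. A picture is of the moment at which its call begins: read the wrist's pose just before it.
- hand_in(): hands the job in; it is judged then, once.
The state is a dict: "t": time; "qpos": joint angles; "dq": joint speeds; "joint_torque": joint torques, N m; "tool_pos": TCP position; "tcp_rot": TCP orientation; "wrist_force": force on the tool from outside, world axes, zero at the start; "torque": the same for the moment, N m; "opening": opening from 0.0 (shut) to 1.0 (fully open); "grasp_force": force on a finger pad.
Only numpy, scipy, OpenCV 4.12 (cv2) and the standard library are available. Lean on these libraries where they do the work, as an engineer would, in place of code of your own. Each camera call takes 0.05 s, during which the arm holds its last target. There are 200 camera calls.

## Task

Check that the marked contact of the welder socket still grips: lift the sprung contact tester out of the wooden block and push its flat blade straight down into the socket slot beside the blue paint dab, fully home until the black shoulder sits flat on the socket's face with the handle still drawn in. Then draw the handle straight up against its inner spring until the red ring on the rod has just come fully out of the sleeve, without pulling the blade out of the slot, and finish while still gripping the handle and holding it at that mark. Leave the tools and clutter on the bench alone.

Things in the scene. Friction and masses are not known exactly. Their poses are not given: they have to be found in the camera images.
- tester: Contact tester, lower part (blade, shoulder, rod) of an upright sprung tool, 0.15 kg in all. It starts standing in the block, blade in a slotted hole, shoulder on the block's top. Origin: centre of the underside of the round black shoulder (28 mm diameter, 8 mm thick). z up along the 10 mm steel rod that runs from the shoulder into the handle; x along the blade's width, y through its thickness.
- blade_tip (a point): Lower end of the tester's brass blade, 23 mm below the tester's origin. The blade is 13 mm wide (tester's x) and 3 mm thick (its y); the last 7 mm taper to 8 x 1 mm. It fits a slot either way round.
- ring (a point): Upper edge of the red ring (4 mm tall) painted on the tester's rod, on the rod's axis, 33 mm above the tester's origin, 25 mm above the shoulder's top. Hidden in the sleeve at rest.
- grip (a point): Centre of the orange grip of the tester's handle: a block 28 mm along the tester's x, 20 mm along its y, 42 mm tall, so pinch it across y. It lies 74 mm above the tester's origin at rest and moves with the handle; the handle's top is 21 mm higher. Below it is a round aluminium sleeve, 20 mm diameter, 45 mm long, its lower end on the shoulder at rest. Axes as the tester's.
- tester_handle (a joint): How far the handle (sleeve and grip) is drawn up from the shoulder along the rod, in m: 0 at rest, 0.025 when the red ring is just fully out (the length mark), stop at 0.038. The inner spring pulls it back: 1.4 N at 0 plus 200 N per m, about 6.4 N at the mark. Pressing the handle down at 0 pushes the blade rigidly.
- socket: Welder socket face up, fixed: white face 57 x 62 mm in a steel outlet box 104 x 104 mm on a plywood board 150 x 150 x 12 mm. Origin: centre of the board's underside; the face is 66 mm above. z up; x along the two parallel slots, at y = +12 mm (to test; round blue paint dab 16.5 mm from its centre towards +x) and y = -12 mm (not to be used). Black round earth hole on the -x side.
- slot (a point): Centre of the mouth of the slot to test, level with the white face. Slot 15.5 mm along the socket's x, 4.6 mm along its y, the long edges bevelled by 3.5 mm (black mouth 15.5 x 11.6 mm); deeper than the blade. Sprung copper jaws 9.5 mm down grip the blade: pushing it home takes 10 to 25 N, and once home it holds against an upward pull of 10 N or more. Axes as the socket's.
- tool_block: Wooden tool block, fixed, 74 mm (x) by 150 mm (y) by 50 mm tall. Origin: centre of its underside. The tester's slotted hole, 21 x 10 mm and 30 mm deep, is at y = -42 mm; two punches stand in round holes at y = +18 and +50 mm, their tops under 100 mm above the bench.
- punch_long: Bystander: dark steel punch 75 mm long standing in the block. Origin at its lower end.
- punch_short: Bystander: bright steel punch 66 mm long standing in the block. Origin at its lower end.
- hammer: Bystander: hammer, 260 mm, lying at the left. Origin mid-length, on the bench.
- wrench: Bystander: steel wrench, 180 mm, lying at the right. Origin mid-length, on the bench.
- screwdriver: Bystander: yellow screwdriver, 200 mm, lying behind. Origin mid-length, on the bench.
- tape_measure: Bystander: yellow tape measure, 70 x 36 x 62 mm. Origin under its centre.
- screw_jar: Bystander: amber jar with a steel cap, 68 mm diameter, 95 mm tall. Origin under its centre.
- cover_plate: Bystander: steel cover plate, 72 x 115 x 5 mm, with a 36 mm hole, lying flat. Origin under its centre.
Not all that is in view belongs to the job. There is more than one size of the tester; the job needs the middle-sized.

How it is judged:
By the outcome, as a careful person would: the job done as asked, in the order asked, and still so for the second after the job is handed in, while the arm keeps its last pose, push and grip.
It also fails if it takes over 43 s, if anything falls off the work surface, if the arm or the gripper's body presses on something with over 40 N, if the wrist force passes 120 N, or if a joint passes its speed limit or range.

## Working session

There is one attempt and no reset: what is moved stays moved. The work goes in short steps, Python scripts to look and compute and a shell command to move; the robot and the scene stay as the last step left them, time stands still between calls to the robot, and variables do not carry over. Pictures are saved under pics/ and viewed, at most 10 in all, crops included, and the job is handed in when it is done.

```bash
mkdir -p pics; cat > h.py <<'E'
import numpy as np,cv2
from cell import read_state,get_image,hand_in,tip_extent
from scipy.spatial.transform import Rotation as Ro
def grab(n):
    s=read_state();im=get_image(n);im['s']=s;return im
def pts(im): # world points per pixel from depth (pinhole)
    K=np.array(im['camera_matrix']);R=np.array(im['R']);t=np.array(im['t']);d=im['depth']
    v,u=np.mgrid[:d.shape[0],:d.shape[1]]
    c=np.stack([(u-K[0,2])/K[0,0]*d,(v-K[1,2])/K[1,1]*d,d],-1)
    return (c-t)@R
def ray(im,u,v,z): # pixel -> world on plane z
    K=np.array(im['camera_matrix'])
    if 'R' in im:
        R=np.array(im['R']);o=-R.T@np.array(im['t']);d=R.T@np.array([(u-K[0,2])/K[0,0],(v-K[1,2])/K[1,1],1])
    else:
        x=(u-K[0,2])/K[0,0];y=(v-K[1,2])/K[1,1];th=np.hypot(x,y);k=np.sin(th)/max(th,1e-9)
        d=np.array([x*k,y*k,np.cos(th)]);T=np.array(im['T_tool_cam']);s=im['s']
        Rt=Ro.from_euler('xyz',s['tcp_rot'],degrees=True).as_matrix()
        o=Rt@T[:3,3]+np.array(s['tool_pos']);d=Rt@T[:3,:3]@d
    return o+d*(z-o[2])/d[2]
E
python3 - <<'E'
from h import *
print(tip_extent,read_state())
for n in('top','scene'):
    im=grab(n);cv2.imwrite(f'pics/{n}0.png',im['color'])
    R=np.array(im['R']);print(n,im['camera_matrix'],-R.T@np.array(im['t']),R)
E
```

```text
0.0841 {'t': 0.0, 'qpos': array([-7.81281299e+01,  2.01249404e+01,  9.46761536e+01, -1.42464664e-04,
        6.52667016e+01, -4.84647423e+00]), 'dq': array([ 0.0196272 ,  0.09795699, -0.0150913 ,  0.03414831,  0.01785464,
       -0.09750008]), 'joint_torque': array([ 1.41942925e-03, -4.97317171e+01, -2.85255450e+01,  6.99723652e-02,
        2.55574164e-02, -8.62118986e-05]), 'tool_pos': array([ 0.15819727, -0.52650159,  0.3022009 ]), 'tcp_rot': array([-1.79932436e+02, -5.59891982e-03,  1.67184007e+01]), 'wrist_force': array([0.25718244, 0.02123163, 1.60939068]), 'torque': array([-0.00098474,  0.01176573,  0.01106097]), 'grasp_force': 0.0, 'opening': 0.9984682766595698}
top [[430.05774392   0.         311.75233452]
 [  0.         430.05774392 203.78330346]
 [  0.           0.           1.        ]] [ 0.27826533 -0.01944125  1.40117871] [[ 0.02806438 -0.99959759 -0.00412835]
 [-0.97540115 -0.02648124 -0.2188409 ]
 [ 0.21864351  0.01016843 -0.97575182]]
scene [[385.62151295   0.         314.07769633]
 [  0.         385.62151295 196.02444191]
 [  0.           0.           1.        ]] [ 0.92560403 -0.62863898  1.01979047] [[ 0.86087772  0.5087561  -0.00753571]
 [ 0.39395454 -0.67584614 -0.62292199]
 [-0.32200834  0.53329094 -0.78224766]]
```

View pics/top0.png

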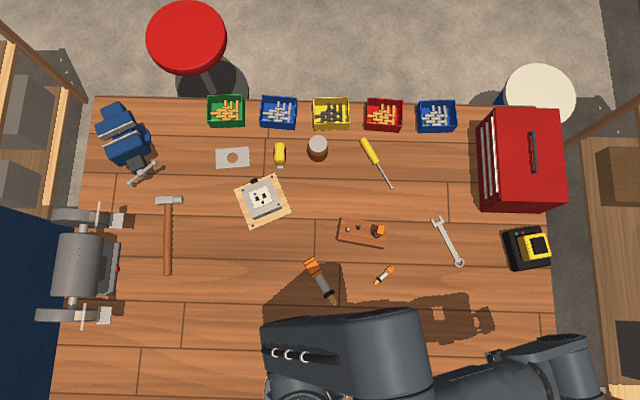

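View pics/scene0.png

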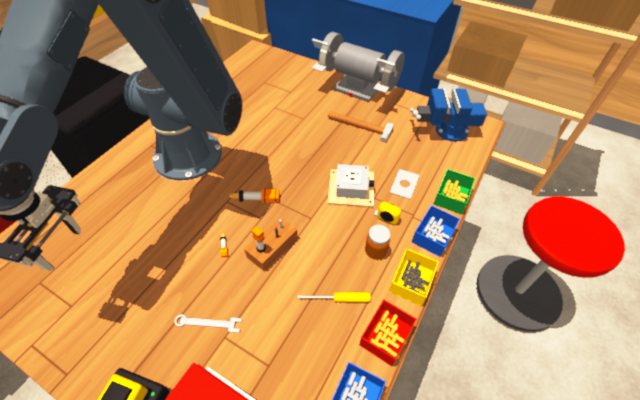

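The top view shows the tester in the wooden block at about (379,230) and the socket at about (262,200). The large and small testers lie on the bench at (320,280) and (384,275). In the scene view the tester's grip is at (258,233) and the socket at (352,182). Next I'll get coarse positions.

```bash
python3 - <<'E'
from h import *
im=grab('top');hsv=cv2.cvtColor(im['color'],cv2.COLOR_BGR2HSV);P=pts(im)
print('depth pts',P[230,379],P[230,361],P[200,262])
def cl(m,z,n):
    m=m.astype(np.uint8);k,l,st,c=cv2.connectedComponentsWithStats(m)
    for i in range(1,k):
        if st[i,4]>8: 
            q=cv2.findContours((l==i).astype(np.uint8),0,2)[0][0][:,0]
            w=np.array([ray(im,u,v,z)[:2] for u,v in q],np.float32)
            print(n,st[i],c[i].round(1),cv2.minAreaRect(w))
roi=np.zeros((400,640),bool);roi[210:260,330:392]=1
cl(roi&(hsv[...,1]>200)&(hsv[...,2]>190)&(hsv[...,0]<20),.145,'orange')
m=(P[...,2]>.042)&(P[...,2]<.056)&roi;w=P[m][:,:2].astype(np.float32);print('block',m.sum(),cv2.minAreaRect(w))
roi=np.zeros((400,640),bool);roi[165:235,225:300]=1
m=(P[...,2]>.062)&(P[...,2]<.072)&roi;w=P[m][:,:2].astype(np.float32);print('face',m.sum(),cv2.minAreaRect(w))
m=(P[...,2]>.006)&(P[...,2]<.018)&roi;w=P[m][:,:2].astype(np.float32);print('board',m.sum(),cv2.minAreaRect(w))
cv2.imwrite('pics/top_crop.png',np.hstack([cv2.resize(im['color'][170:235,225:300],None,fx=5,fy=5,interpolation=2),cv2.resize(im['color'][205:270,330:400],None,fx=5,fy=5,interpolation=2)]))
E
```

```text
depth pts [ 0.48613559 -0.20720863  0.14339087] [ 0.4997539  -0.16389505  0.0515307 ] [0.58494047 0.15313882 0.06844752]
block 933 ((0.4959169626235962, -0.16880398988723755), (0.1504623144865036, 0.07579255849123001), 80.79782104492188)
face 808 ((0.596074104309082, 0.16053545475006104), (0.10463866591453552, 0.10342846065759659), 25.106489181518555)
board 1026 ((0.6063693761825562, 0.16245508193969727), (0.23794622719287872, 0.24658529460430145), 3.6465578079223633)
```

View pics/top_crop.png

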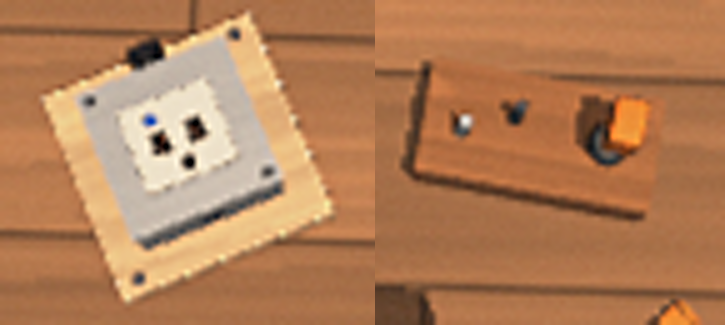

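The left crop shows the socket: blue dab at (150,120), test slot at (160,143), other slot at (197,128) and earth hole at (190,160), giving a yaw of about 25°. The right crop shows the block at a yaw of about -9° with the tester at its right end. I'll move above the tester first.

```bash
cat >> h.py <<'E'
def go(x,y,z,yaw): # report needed twist, then tool-axis shift after the twist
    s=read_state();p=np.array(s['tool_pos']);a=s['tcp_rot'][2]
    tw=-((yaw-a+90)%180-90);R=Ro.from_euler('xyz',[180,0,yaw if abs(((yaw-a+180)%360)-180)<90 else yaw+180],degrees=True).as_matrix()
    print('pose',p.round(4),s['tcp_rot'].round(2),'twist',round(tw,2),'dp mm',(R.T@(np.array([x,y,z])-p)*1e3).round(1),'F',s['wrist_force'].round(1),'op',round(s['opening'],3),'t',round(s['t'],2))
E
python3 - <<'E'
from h import *
go(.487,-.209,.33,-9.2)
im=grab('wrist');print(im['T_tool_cam'],im['camera_matrix'])
E
```

```text
pose [ 0.1582 -0.5266  0.3024] [-179.96   -0.     16.72] twist 25.92 dp mm [ 273.8 -366.1  -27.6] F [-1.   0.6  0.2] op 1.001 t 0.15
[[-4.54389999e-05 -9.57920624e-01 -2.87033231e-01  7.98676292e-02]
 [ 9.99999524e-01  2.36193768e-04 -9.46558902e-04  6.10701261e-04]
 [ 9.74523755e-04 -2.87033138e-01  9.57920158e-01 -8.13208793e-02]
 [ 0.00000000e+00  0.00000000e+00  0.00000000e+00  1.00000000e+00]] [[309.70691629   0.         317.88090414]
 [  0.         309.70691629 201.46503639]
 [  0.           0.           1.        ]]
```

```bash
python3 -m jog '{"dp": [[0,0,-7],[0,0,-7],[0,0,-7],[0,0,-7],[21,-28,0],[21,-28,0],[21,-28,0],[21,-28,0],[21,-28,0],[21,-28,0]], "twist": [6.5,6.5,6.5,6.4,0,0,0,0,0,0]}' 0.45
python3 -m jog '{"dp": [[21,-28,0],[21,-28,0],[21,-28,0],[21,-28,0],[21,-28,0],[21,-28,0],[20,-28,0],[0,0,0],[0,0,0]], "twist": [0,0,0,0,0,0,0,0,0]}'
python3 - <<'E'
from h import *
go(.487,-.209,.33,-9.2)
im=grab('wrist');cv2.imwrite('pics/w1.png',im['color']);print(im['s']['opening'])
E
```

```text
t: 1.03
tool_pos: [0.3103, -0.3796, 0.3307]
tcp_rot: [-180.0, -0.0, -9.2]
wrist_force: [0.1, -1.4, -0.3]
opening: 0.551
grasp_force: 0.0
t: 1.78
tool_pos: [0.4855, -0.2097, 0.3304]
tcp_rot: [-180.0, 0.0, -9.0]
wrist_force: [-0.1, -0.7, -0.4]
opening: 0.552
grasp_force: 0.0
pose [ 0.4855 -0.2097  0.3304] [-1.7999e+02  3.0000e-02 -9.0200e+00] twist 0.18 dp mm [ 1.4 -0.9  0.4] F [-0.1 -0.7 -0.4] op 0.552 t 1.78
0.5516138745310326
```

View pics/w1.png

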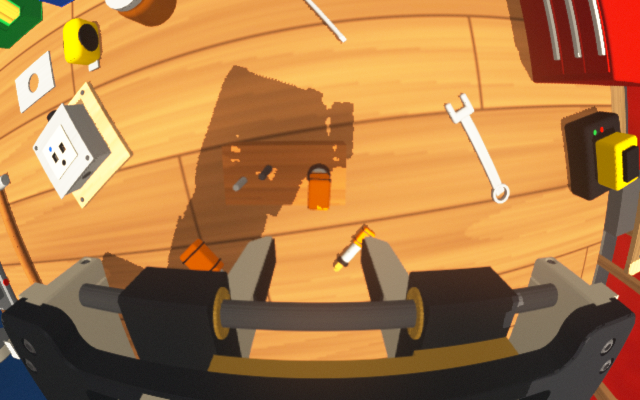

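The wrist view shows the tester's grip at about (319,190), lined up with the fingers, and the black shoulder just above it at (319,172).

```bash
python3 - <<'E'
from h import *
im=grab('wrist');hsv=cv2.cvtColor(im['color'],cv2.COLOR_BGR2HSV)
m=((hsv[...,1]>215)&(hsv[...,0]<16)).astype(np.uint8);m[:165]=0;m[225:]=0;m[:,:295]=0;m[:,345:]=0
for v in range(168,214,3): 
    r=np.where(m[v])[0]; print(v,r.min() if len(r) else 0,r.max() if len(r) else 0,hsv[v,319])
q=cv2.findContours(m,0,2)[0];q=max(q,key=cv2.contourArea)[:,0]
w=np.array([ray(im,u,v,.145)[:2] for u,v in q],np.float32);print(cv2.minAreaRect(w))
for u,v in((308.5,209),(331,209),(308.5,182),(331,182)):print(ray(im,u,v,.145).round(4))
E
```

```text
168 0 0 [ 14  61 138]
171 0 0 [ 12 110 151]
174 309 327 [ 13 254 180]
177 309 327 [ 12 238 161]
180 308 327 [ 13 255 206]
183 308 328 [ 14 255 228]
186 307 328 [ 14 255 229]
189 307 328 [ 14 255 229]
192 307 328 [ 14 255 229]
195 307 328 [ 14 255 229]
198 307 328 [ 14 252 229]
201 307 327 [ 14 255 228]
204 307 327 [ 14 255 228]
207 308 324 [ 24 255 255]
210 0 0 [ 15 179 235]
213 0 0 [ 16 167 241]
((0.4945712387561798, -0.2121848315000534), (0.018926141783595085, 0.032270144671201706), 80.89828491210938)
[ 0.479  -0.2015  0.145 ]
[ 0.4758 -0.2216  0.145 ]
[ 0.5037 -0.2056  0.145 ]
[ 0.5006 -0.2253  0.145 ]
```

```bash
python3 - <<'E'
from h import *
go(.490,-.2115,.191,-9.1)
E
```

```text
pose [ 0.4844 -0.2111  0.3306] [ 1.80e+02  3.00e-02 -9.18e+00] twist -0.08 dp mm [  5.6  -0.5 139.6] F [ 0.   0.1 -0.2] op 0.546 t 1.88
```

```bash
python3 -m jog '{"dp": [[5,-0.5,15],[0,0,25],[0,0,25],[0,0,25],[0,0,20],[0,0,15],[0,0,10],[0,0,4],[0,0,0],[0,0,0]], "twist": [0,0,0,0,0,0,0,0,0,0]}'
python3 -m jog '{"dp": [[0,0,0],[0,0,0],[0,0,0],[0,0,0],[0,0,0],[0,0,0]], "twist": [0,0,0,0,0,0]}' 1
python3 - <<'E'
from h import *
for i in range(3): go(.490,-.2115,.191,-9.1); get_image('top')
E
```

```text
t: 2.72
tool_pos: [0.4899, -0.2116, 0.1924]
tcp_rot: [180.0, -0.0, -9.2]
wrist_force: [0.4, -0.1, 0.6]
opening: 0.548
grasp_force: 0.0
t: 3.22
tool_pos: [0.4899, -0.2111, 0.1919]
tcp_rot: [180.0, -0.0, -9.2]
wrist_force: [-0.4, -0.3, 2.0]
opening: 0.216
grasp_force: 29.4
pose [ 0.4899 -0.2111  0.1919] [ 1.7999e+02 -1.0000e-02 -9.1800e+00] twist -0.08 dp mm [0.1 0.4 0.9] F [-0.4 -0.3  2. ] op 0.216 t 3.22
pose [ 0.4899 -0.2111  0.1919] [ 1.80e+02 -1.00e-02 -9.18e+00] twist -0.08 dp mm [0.1 0.4 0.9] F [0.3 0.4 1. ] op 0.217 t 3.27
pose [ 0.4899 -0.2111  0.1919] [ 1.7999e+02 -1.0000e-02 -9.1800e+00] twist -0.08 dp mm [0.1 0.4 0.9] F [0.2 0.2 2.2] op 0.217 t 3.32
```

```bash
python3 -m jog '{"dp": [[0,0,-5],[0,0,-10],[0,0,-15],[0,0,-20],[0,0,-25],[0,0,-20],[0,0,-10],[0,0,-5],[0,0,0],[0,0,0]], "twist": [0,0,0,0,0,0,0,0,0,0]}'
python3 - <<'E'
from h import *
go(.591-.0272,.1714-.0127,.302,25.1)
E
```

```text
t: 4.2
tool_pos: [0.4896, -0.2109, 0.301]
tcp_rot: [-180.0, 0.1, -9.2]
wrist_force: [-0.0, -0.0, -0.5]
opening: 0.213
grasp_force: 29.4
pose [ 0.4896 -0.2109  0.301 ] [-1.7998e+02  6.0000e-02 -9.1800e+00] twist -34.28 dp mm [ 224.  -303.3   -1. ] F [-0.  -0.  -0.5] op 0.213 t 4.2
```

```bash
python3 -m jog '{"dp": [[0,0,0],[0,0,0],[0,0,0],[0,0,0],[0,0,0],[10,-14,0],[18,-24,0],[20,-27,0],[20,-27,0],[20,-27,0]], "twist": [-5,-7,-7,-7,-7,-1.3,0,0,0,0]}'
python3 -m jog '{"dp": [[20,-27,0],[20,-27,0],[20,-27,0],[20,-27,0],[20,-27,0],[18,-24,0],[12,-16,0],[6,-9,0],[0,0,0],[0,0,0]], "twist": [0,0,0,0,0,0,0,0,0,0]}'
python3 - <<'E'
from h import *
go(.591-.0272,.1714-.0127,.302,25.1)
im=grab('wrist');cv2.imwrite('pics/w2.png',im['color'])
cv2.imwrite('pics/w2c.png',cv2.resize(im['color'][80:280,220:420],None,fx=3,fy=3,interpolation=2))
E
```

```text
t: 5.03
tool_pos: [0.5191, -0.0646, 0.3004]
tcp_rot: [-179.9, 0.1, 25.1]
wrist_force: [0.0, -0.6, -1.2]
opening: 0.218
grasp_force: 29.4
t: 5.87
tool_pos: [0.5641, 0.1578, 0.3009]
tcp_rot: [-180.0, 0.1, 25.1]
wrist_force: [-0.9, -1.4, -2.0]
opening: 0.219
grasp_force: 29.4
pose [0.5641 0.1578 0.3009] [-1.7999e+02  9.0000e-02  2.5150e+01] twist 0.05 dp mm [ 0.1 -0.9 -1.1] F [-0.9 -1.4 -2. ] op 0.219 t 5.87
```

View pics/w2c.png

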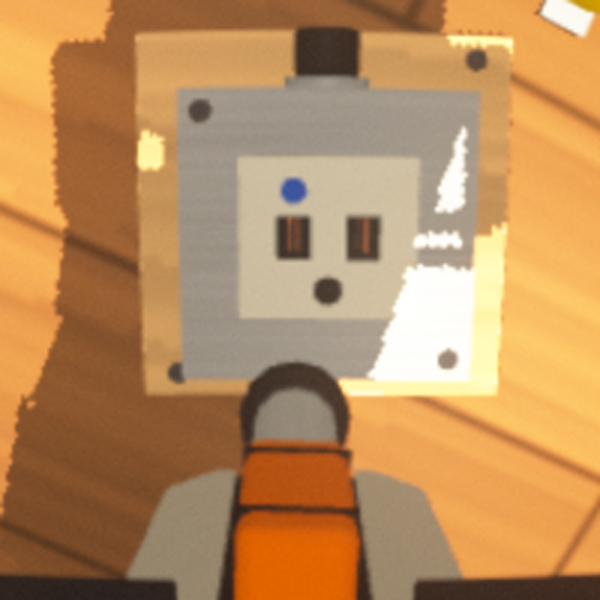

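The crop shows the blue dab at (293,190), the test slot below it at (293,238), the other slot at (363,238) and the earth hole at (328,291). The tester's shoulder, at (295,400), is in line with the test slot.

```bash
cat > slot.py <<'E'
from h import *
def comp(m,near):
    k,l,st,c=cv2.connectedComponentsWithStats(m.astype(np.uint8))
    i=min((i for i in range(1,k) if st[i,4]>25),key=lambda i:np.hypot(*(c[i]-near)))
    q=cv2.findContours((l==i).astype(np.uint8),0,2)[0][0][:,0];print(st[i],c[i].round(2));return c[i],st[i]
def run():
    im=grab('wrist');c=im['color'].astype(int);hsv=cv2.cvtColor(im['color'],cv2.COLOR_BGR2HSV)
    s=im['s'];Rt=Ro.from_euler('xyz',s['tcp_rot'],degrees=True).as_matrix()
    f=lambda p:(Rt.T@(p-s['tool_pos'])*1e3).round(1)
    white=(hsv[...,1]<110)
    out={}
    for n,m,near in(('dab',(hsv[...,0]>100)&(hsv[...,0]<130)&(hsv[...,1]>120),(317.6,143)),
                    ('slot',hsv[...,2]<120,(317.8,159.3)),('slot2',hsv[...,2]<120,(341,159.3)),('earth',hsv[...,2]<120,(329,177))):
        q,st=comp(m,near);p=ray(im,*q,.066);out[n]=p;print(n,p.round(4),'tool mm',f(p))
    d=out['dab']-out['slot'];print('yaw dab',np.degrees(np.arctan2(d[1],d[0])))
    d=out['slot']-out['slot2'];print('yaw slots',np.degrees(np.arctan2(-d[0],d[1])),np.linalg.norm(d))
    return im
if __name__=='__main__':
    im=run();hsv=cv2.cvtColor(im['color'],cv2.COLOR_BGR2HSV)
    for v in(205,208,210,212,214,218,222):
        r=[u for u in range(290,350) if hsv[v,u,2]<90];print(v,r[0] if r else 0,r[-1] if r else 0, [ray(im,u,v,.167)[:2].round(4) for u in (r[0],r[-1])] if r else '')
E
python3 slot.py
```

```text
[314 140   7   7  37] [316.84 143.08]
dab [0.6064 0.1779 0.066 ] tool mm [ 47.2  -0.8 235.1]
[312 152  11  14 146] [317.02 158.86]
slot [0.5916 0.1708 0.066 ] tool mm [ 30.9  -0.6 235.1]
[335 153  11  13 129] [340.   159.26]
slot2 [0.6013 0.1492 0.066 ] tool mm [ 30.5  23.1 235.1]
[324 172   9   9  59] [328.14 176.42]
earth [0.5797 0.1524 0.066 ] tool mm [ 12.3  11.  235.1]
yaw dab 25.716998450201434
yaw slots 24.254092741579374 0.023725513544559953
205 307 328 [array([0.5722, 0.1694]), array([0.5787, 0.1555])]
208 304 331 [array([0.5692, 0.1704]), array([0.5776, 0.1526])]
210 303 332 [array([0.5675, 0.1705]), array([0.5765, 0.1512])]
212 302 333 [array([0.5657, 0.1705]), array([0.5754, 0.1499])]
214 301 334 [array([0.564 , 0.1705]), array([0.5743, 0.1485])]
218 300 335 [array([0.5608, 0.1699]), array([0.5718, 0.1465])]
222 300 334 [array([0.558 , 0.1686]), array([0.5687, 0.1458])]
```

```bash
python3 - <<'E'
from h import *
im=grab('wrist');hsv=cv2.cvtColor(im['color'],cv2.COLOR_BGR2HSV);print(hsv[195:240:1,317,2], hsv[195:240:1,317,1])
s=im['s'];Rt=Ro.from_euler('xyz',s['tcp_rot'],degrees=True).as_matrix()
for v in(200.5,201.5): 
  p=ray(im,317.5,v,s['tool_pos'][2]-.142);print(v,(Rt.T@(p-s['tool_pos'])*1e3).round(1))
E
```

```text
[165 162 160 159 159 135  75  63  70  69  66  67  68  81 106 133 147 148
 148 149 149 151 149 147 149 150 149 149 146 147 149 160 172 156  94  96
 157 180 184 181 182 184 182 182 182] [ 42  38  38  37  42  45  85 101  91 100 104  95  98  82  60  54  49  52
  50  50  51  51  50  47  48  51  51  50  51  49  56 112 175 209 168 165
 221 224 226 232 234 227 226 230 228]
200.5 [1.37e+01 1.00e-01 1.42e+02]
201.5 [1.29e+01 1.00e-01 1.42e+02]
```

```bash
python3 -m jog '{"dp": [[8,-0.7,0],[12,0,0],[11,0,5],[0,0,15],[0,0,18],[0,0,12],[0,0,5],[0,0,0],[0,0,0]], "twist": [0,0,0,0,0,0,0,0,0]}'
python3 - <<'E'
from h import *
im=grab('wrist');s=im['s'];print(s['tool_pos'],s['wrist_force'])
a=cv2.resize(im['color'][120:270,240:400],None,fx=4,fy=4,interpolation=2)
cv2.imwrite('pics/w3.png',a)
E
```

```text
t: 6.77
tool_pos: [0.5925, 0.1719, 0.2473]
tcp_rot: [180.0, -0.0, 25.1]
wrist_force: [-0.7, -0.3, -1.0]
opening: 0.214
grasp_force: 29.4
[0.59253847 0.17193538 0.24727507] [-0.69646371 -0.26238364 -0.98438784]
```

View pics/w3.png

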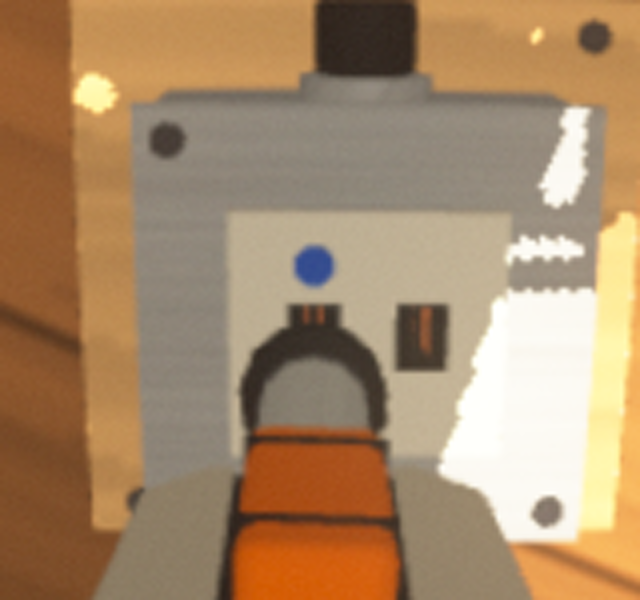

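The slot mouth (top edge at row 304, centre column 315), the dab at (314,266) and the shoulder (centre column 314) are lined up laterally. Next I'll check the position along the slot.

```bash
python3 - <<'E'
from h import *
im=grab('wrist');s=im['s'];Rt=Ro.from_euler('xyz',s['tcp_rot'],degrees=True).as_matrix()
f=lambda u,v,z:(Rt.T@(ray(im,240+u/4,120+v/4,z)-s['tool_pos'])*1e3).round(1)
print('slot2 ends',f(421,304,.066),f(421,371,.066),'slot top',f(315,304,.066),'dab',f(314,266,.066),'rim',f(314,321,s['tool_pos'][2]-.142),s['tool_pos'])
E
```

```text
slot2 ends [  6.1  24.5 181.7] [ -9.6  24.9 181.7] slot top [  6.    1.1 181.7] dab [ 14.7   0.9 181.7] rim [ 13.8   0.8 142. ] [0.59261509 0.17200165 0.24766376]
```

```bash
python3 -m jog '{"dp": [[-1.3,0.2,4],[0,0,6],[0,0,4],[0,0,2],[0,0,2],[0,0,2],[0,0,2],[0,0,0]], "twist": [0,0,0,0,0,0,0,0]}'; python3 -m jog '{"dp": [[0,0,2],[0,0,0],[0,0,0]], "twist": [0,0,0]}'
```

```text
t: 7.53
tool_pos: [0.591, 0.1713, 0.2243]
tcp_rot: [-180.0, 0.0, 25.1]
wrist_force: [-0.9, -0.0, -2.6]
opening: 0.217
grasp_force: 29.4
t: 7.78
tool_pos: [0.5911, 0.1713, 0.2227]
tcp_rot: [-180.0, 0.0, 25.1]
wrist_force: [0.2, -0.2, -1.4]
opening: 0.216
grasp_force: 29.4
```

```bash
python3 -m jog '{"dp": [[0,0,2],[0,0,2],[0,0,0]], "twist": [0,0,0]}'; python3 -m jog '{"dp": [[0,0,2],[0,0,2],[0,0,0]], "twist": [0,0,0]}'
```

```text
t: 8.03
tool_pos: [0.5909, 0.1713, 0.2183]
tcp_rot: [-180.0, 0.0, 25.1]
wrist_force: [-0.6, -0.6, -1.1]
opening: 0.218
grasp_force: 29.4
t: 8.28
tool_pos: [0.5912, 0.1713, 0.2147]
tcp_rot: [180.0, -0.0, 25.1]
wrist_force: [0.8, -0.3, -2.2]
opening: 0.215
grasp_force: 29.4
```

```bash
python3 - <<'E'
from h import *
im=grab('wrist');sc=get_image('scene')
a=cv2.resize(im['color'][120:270,240:400],(400,375),interpolation=2)
b=cv2.resize(sc['color'][120:220,300:400],(375,375),interpolation=2)
cv2.imwrite('pics/w4.png',np.hstack([a,b]))
E
```

```text
(no output)
```

View pics/w4.png

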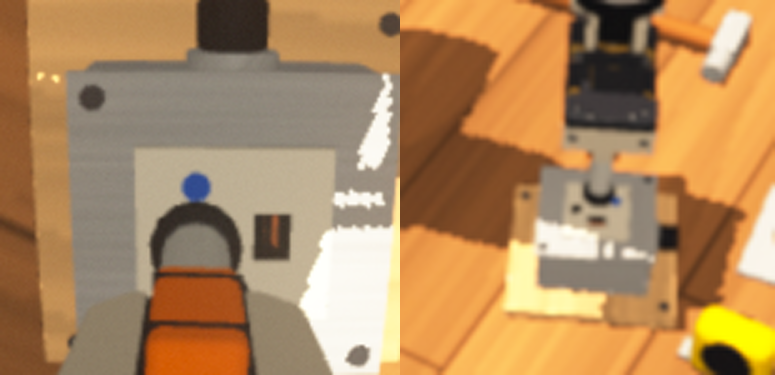

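The tester is in the slot beside the dab, with its shoulder a few millimetres above the face. I'll keep pushing in small steps.

```bash
python3 -m jog '{"dp": [[0,0,2],[0,0,0],[0,0,0]], "twist": [0,0,0]}'; python3 -m jog '{"dp": [[0,0,2],[0,0,0],[0,0,0]], "twist": [0,0,0]}'
```

```text
t: 8.63
tool_pos: [0.5914, 0.1714, 0.2134]
tcp_rot: [180.0, -0.1, 25.1]
wrist_force: [-0.2, -0.3, 4.6]
opening: 0.218
grasp_force: 29.4
t: 8.88
tool_pos: [0.5915, 0.1714, 0.2118]
tcp_rot: [180.0, -0.1, 25.1]
wrist_force: [-0.3, -0.5, 7.4]
opening: 0.219
grasp_force: 29.4
```

```bash
python3 -m jog '{"dp": [[0,0,1.5],[0,0,0],[0,0,0]], "twist": [0,0,0]}'; python3 -m jog '{"dp": [[0,0,1.5],[0,0,0],[0,0,0]], "twist": [0,0,0]}'; python3 -m jog '{"dp": [[0,0,1],[0,0,0],[0,0,0]], "twist": [0,0,0]}'
```

```text
t: 9.13
tool_pos: [0.5916, 0.1715, 0.2104]
tcp_rot: [180.0, -0.1, 25.1]
wrist_force: [-1.0, 0.5, 8.2]
opening: 0.215
grasp_force: 29.4
t: 9.38
tool_pos: [0.5917, 0.1715, 0.2089]
tcp_rot: [180.0, -0.1, 25.1]
wrist_force: [0.7, -0.5, 8.3]
opening: 0.215
grasp_force: 29.4
t: 9.63
tool_pos: [0.5917, 0.1715, 0.2079]
tcp_rot: [180.0, -0.1, 25.1]
wrist_force: [0.1, 0.3, 7.7]
opening: 0.213
grasp_force: 29.4
```

```bash
for i in 1; do python3 -m jog '{"dp": [[0,0,0.5],[0,0,0],[0,0,0]], "twist": [0,0,0]}'|grep -E 'pos|force'; python3 -m jog '{"dp": [[0,0,0.5],[0,0,0],[0,0,0]], "twist": [0,0,0]}'|grep -E 'pos|force'; done
```

```text
tool_pos: [0.5918, 0.1715, 0.2078]
wrist_force: [-1.4, -0.6, 10.0]
grasp_force: 29.4
tool_pos: [0.5918, 0.1715, 0.2077]
wrist_force: [-1.7, -0.0, 15.2]
grasp_force: 29.4
```

```bash
python3 -m jog '{"dp": [[0,0,0.5],[0,0,0],[0,0,0]], "twist": [0,0,0]}'|grep -E 'pos|wrist'; python3 -m jog '{"dp": [[0,0,0.5],[0,0,0],[0,0,0]], "twist": [0,0,0]}'|grep -E 'pos|wrist';  python3 - <<'E'
from h import *
im=grab('wrist');sc=get_image('scene')
a=cv2.resize(im['color'][150:250,270:370],(400,400),interpolation=2)
b=cv2.resize(sc['color'][145:195,330:380],(400,400),interpolation=2)
cv2.imwrite('pics/w5.png',np.hstack([a,b]))
E
```

```text
tool_pos: [0.5919, 0.1716, 0.2076]
wrist_force: [-3.8, -0.5, 17.6]
tool_pos: [0.592, 0.1716, 0.2075]
wrist_force: [-4.7, -0.3, 21.2]
```

View pics/w5.png

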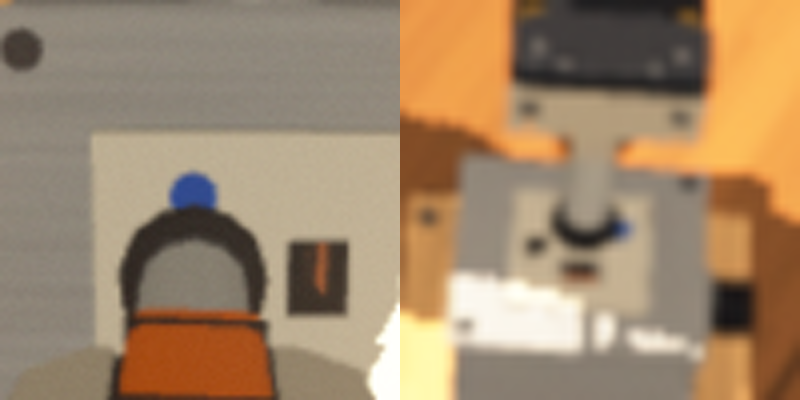

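The shoulder is flat on the face: another millimetre of push only raised the force. The measured TCP z of 0.2076 also matches the 0.2079 predicted from the seated height in the block. Now I'll draw the handle up slowly.

```bash
python3 -m jog '{"dp": [[0,0,-1],[0,0,-1],[0,0,-1],[0,0,0]], "twist": [0,0,0,0]}'|grep -E 'pos|wrist'; python3 -m jog '{"dp": [[0,0,-2],[0,0,-2],[0,0,-2],[0,0,-2],[0,0,-2],[0,0,-2],[0,0,-2],[0,0,-2],[0,0,0],[0,0,0]], "twist": [0,0,0,0,0,0,0,0,0,0]}'; python3 -m jog '{"dp": [[0,0,-1],[0,0,-1],[0,0,-1],[0,0,-1],[0,0,-1],[0,0,0],[0,0,0]], "twist": [0,0,0,0,0,0,0]}'
```

```text
tool_pos: [0.5916, 0.1715, 0.208]
wrist_force: [3.8, 1.4, 1.8]
t: 11.9
tool_pos: [0.5913, 0.1714, 0.2234]
tcp_rot: [-180.0, -0.0, 25.1]
wrist_force: [4.9, 2.1, -5.2]
opening: 0.215
grasp_force: 29.9
t: 12.48
tool_pos: [0.5912, 0.1714, 0.2281]
tcp_rot: [-180.0, -0.0, 25.1]
wrist_force: [4.7, 0.8, -6.0]
opening: 0.214
grasp_force: 30.0
```

```bash
python3 -m jog '{"dp": [[0.4,0,-1],[0,0,-1],[0,0,-1],[0,0,-1],[0,0,-0.9],[0,0,0],[0,0,0]], "twist": [0,0,0,0,0,0,0]}'; python3 - <<'E'
from h import *
im=grab('wrist');go(.5915,.1714,.2331,25.1);sc=get_image('scene')
a=cv2.resize(im['color'][150:250,270:370],(400,400),interpolation=2)
b=cv2.resize(sc['color'][145:195,330:380],(400,400),interpolation=2)
cv2.imwrite('pics/w6.png',np.hstack([a,b]))
E
```

```text
t: 13.07
tool_pos: [0.5913, 0.1715, 0.2335]
tcp_rot: [-180.0, 0.0, 25.1]
wrist_force: [3.5, 1.0, -7.0]
opening: 0.211
grasp_force: 30.0
pose [0.5913 0.1715 0.2335] [-1.800e+02  2.000e-02  2.512e+01] twist 0.02 dp mm [0.1 0.1 0.4] F [ 3.2  0.8 -7.5] op 0.213 t 13.12
```

View pics/w6.png

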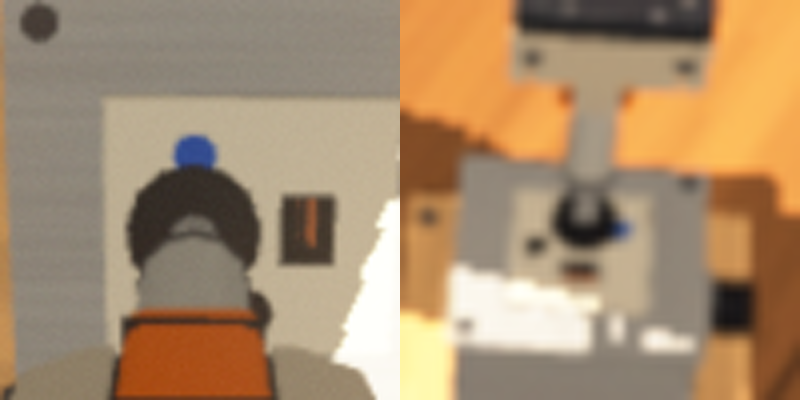

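The shoulder is still on the face and the sleeve is clear of it. Both cameras look down too steeply to show the ring under the sleeve. I'll check for grip slip from the saved views and measure the sleeve's lower end.

```bash
python3 - <<'E'
from h import *
g=lambda n:cv2.GaussianBlur(cv2.imread(n),(5,5),0)[:400,:400,1].astype(np.float32)
a,b=g('pics/w5.png'),g('pics/w6.png')
for r in((300,398,125,265),(310,398,130,260)):
    t=cv2.matchTemplate(b[r[0]-8:min(400,r[1]+8),r[2]-8:r[3]+8],a[r[0]:r[1]-8,r[2]:r[3]],cv2.TM_CCOEFF_NORMED)
    print(cv2.minMaxLoc(t))
A=a[300:400,120:270].copy();B=b[300:400,120:270].copy();print(cv2.phaseCorrelate(A,B,cv2.createHanningWindow((150,100),cv2.CV_32F)))
for n in range(3):
    s=(get_image('top'),read_state())[1];print(s['tool_pos'].round(4),s['wrist_force'].round(1))
E
```

```text
(-0.10534221678972244, 0.6381004452705383, (6, 18), (12, 7))
(-0.15231376886367798, 0.8241172432899475, (16, 18), (11, 8))
((-0.7099052246693134, 14.475419710044065), 0.09407572790781657)
[0.5914 0.1715 0.2335] [ 2.7  0.6 -7.4]
[0.5914 0.1715 0.2336] [ 2.8  0.7 -7.3]
[0.5914 0.1715 0.2335] [ 2.5  1.2 -7.7]
```

```bash
python3 -c "
from cell import hand_in
print(hand_in())"
```

```text
the job is handed in; nothing more can be done
None
```

I handed the job in with the tester fully home in the slot beside the blue dab and the gripper still holding the handle drawn up about 25.7 mm against the 25 mm mark. That draw comes from the measured arm pose, because neither camera could see the red ring under the sleeve.

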